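Refit the belt idler pulley and its spring clip

ROBOT

A 6-joint arm with a two-finger parallel gripper is mounted at the origin on the work surface. World frame = base frame: x ahead of the robot, y to its left, z up, the work surface at z = 0. Lengths are in mm, angles in rad, forces in N, time in s.
With the tool pointing down it reaches from about 350 to 775 mm from the base axis. Payload 7.3 kg.
Tool frame: the origin (TCP) lies between the finger pads; the fingertips stand 8 mm ahead of it and the grasp point (between the pads) lies 11 mm behind it; y points along the fingers, z is the direction in which the jaws open and shut, and the axes are right-handed (so a half turn about y gives the same grasp; the last joint's range is limited). The gripper opens to 92 mm and grips with 3 to 60 N. Pads are 19 mm wide; open, the fingers measure 130 mm over their backs; the gripper's body (75 mm by 190 mm) begins 47 mm behind the grasp point.
Start: joints at [-1.292, 0.342, 1.524, -0, 1.275, -0.146], TCP at [216.396, -478.348, 234.741] pointing down, gripper open.
Joint ranges: [-2.53, 2.53], [-0.77, 2.02], [0.04, 2.7], [-1, 4.14], [0.28, 2.66], [-3.11, 3.11]. Speed limits (rad/s): [2.57, 2.57, 3.14, 3.14, 3.14, 3.14].

INTERFACE

Orientations are given as [roll, pitch, yaw] about the fixed x, y, z axes, in that order (R = Rz(yaw) Ry(pitch) Rx(roll)).
In Python, from plant import bot, vision, job gives the robot as it stands. The module is installed in compiled form; this text tells all that it offers.
- The arm moves only by the tool arm_command, never from a script. Its argument "deltas" is a list of rows, each a list of 4 numbers: the shift along the tool's x, y, z in m, then the turn about the tool's y in degrees. In form: [[x, y, z, twist], ...]. A call has 1 to 5 rows; each row shifts and turns the commanded pose from where the row before left it, along the tool's axes as they then stand; what a row does not reach is not made up. A row lasts 1/10 s, in which the tool goes at most 50 mm and 8.59 degrees, less where a joint would pass 70% of its speed; a pose out of reach is approached as far as the arm can. A call is refused whole if a number of a shift passes 0.05 or a number of a turn 8.59, either way. A call with a gripper value outside its range is refused whole. "claw" is the closure in counts, from 0 (fully open) to 255 (shut), set as the call begins (left out, the last holds). The fingers move at their own pace and stop on an object; the grip force is fixed at half the most. Time passes only in rows, so rows that do not move let the fingers close. It gives the time, the measured TCP pose, the force and the opening at its end, in the units of the state.
- bot.get_obs(): the state, without advancing time (a new reading comes with each control period).
- vision.capture(name): name is "scene" or "top"; returns a dict with "img" (400x640x3 uint8, red, green, blue), "camera_matrix" (3x3 intrinsics, pixels), "dist_coeffs" ([k1, k2, p1, p2, k3] as OpenCV has them; the pictures are not rectified), "world_to_cam" (4x4, takes a point from world to camera coordinates). Camera axes: x right, y down, z forward; pixel columns grow to the right and rows downward; lengths in mm; the calibration is good to about 2 mm. A picture is of the moment at which its call begins. There is no depth.
- job.close_job(): hands the job in, once; it reports no verdict.
Trained networks look in a picture, given as the dict that the camera call returned (one of the last four; its "shot" number tells which), for a name from the list of things; names that differ only in an ending like _2 or _b are one class to them, and where a whole thing is asked for, a point or a joint stands for the part that bears it (a point fixed in the world has none). Each returns a list of dicts, best first, with "confidence" (0 to 1); they miss things now and then, are a little off and sometimes report something else, mostly with a low value. They report only what shows in the picture. A call takes as long as a camera call.
- vision.find_in(picture, name): "xyz" ([x, y, z] in mm, in the coordinates of the camera as it stood for that picture, good to about 4 mm: the middle of the surface that is visible of it).
- vision.regions_of(picture, name): "mask" (400x640 bool, what is visible of it).
The state is a dict: "time": time; "joint_positions": joint angles; "dq": joint speeds; "tau": joint torques, N m; "tool_pos": TCP position; "tcp_rot": TCP orientation; "contact_force": force on the tool from outside, world axes, zero at the start; "moment": the same for the moment, N m; "grip_width": finger opening in mm.
Only numpy, scipy, OpenCV 4.12 (cv2) and the standard library are available. Lean on these libraries where they do the work, as an engineer would, in place of code of your own. Each camera call takes 0.05 s, during which the arm holds its last target. There are 200 camera calls.

TASK

Put the idler pulley back on the belt tensioner's upright stud, hub side up, right down on its shoulder. Then take the spring clip by its thumb grip and press it sideways into the stud's groove just above the hub until it snaps fully home, thumb grip in line with the slide and pointing away from the spring housing so that it clears the belt. The stud gives on its spring, so push by feel and with no more than about 25 N, let it come back to rest, and leave the thread cone, oil bottle and screwdriver where they are.

Things in the scene. Friction and masses are not known exactly. Their poses are not given: they have to be found in the camera images.
- tensioner: Belt tensioner bolted flat on the bench: grey base plate 200 x 84 x 8 mm, two steel guide rails (tops 18 mm above the bench), grey spring housing 64 x 46 mm, top 38 mm. Origin on the bench under the stud's rest position; +x along the plate to the housing (x 72 to 136 mm; plate -52 to 148 mm), z up. The open end, from where the clip goes on, is at -x.
- carriage: Dark steel carriage 46 x 46 mm, top 21 mm above the bench, carrying the stud; origin at bench level on the stud's axis, axes as the tensioner. Pushed to the tensioner's +x it yields on a soft spring, some 11 to 20 mm before the clip snaps over, 28 mm at most to a hard stop (spring force there 16 N), and slides back to rest by itself when let go. It cannot move sideways.
- stud_groove (a point): Point on the upright steel stud's axis 54 mm above the bench: height of the seated pulley's hub top, on which the clip's underside slides. Moves with the carriage. Stud: shoulder 32 mm diameter, its top at 24 mm above the bench; shank 20 mm diameter; groove 15 mm diameter, seen from the hub top up to 61 mm; above it a 20 mm head, edge bevelled, to 69 mm.
- pulley: Cast aluminium V-belt pulley lying hub up on the bench: rim 60 mm diameter, 16 mm high, with a 36 mm hub on top of it up to 30 mm; bore 22 mm right through. Origin: centre of its underside, z along its axis. Seated, its underside is on the stud's shoulder, 24 mm above the bench.
- clip: Open C-shaped spring-steel clip lying flat on the bench, 5 mm thick, bore 16 mm, 27 mm across, mouth 11.6 mm wide between two rounded jaw tips, black thumb grip behind. Origin: centre of the bore, on the underside. +x points out of the mouth (tips reach x = 9 mm), z up. The thumb grip, at -x, is a block 12 mm long (x -33 to -21), 14 mm wide in y, 19 mm high from the underside.
- clip_thumb (a point): Middle of the thumb grip, 27 mm behind the bore's centre, 11 mm above the underside; axes as the clip. Held here, the sprung jaws can spread. They meet the groove when the bore's centre is 12 mm short of the stud's axis and snap round it at roughly 9 to 13 N of push; the force then drops by 2 N or more, and pushing on only moves the carriage.
- cone: Brown cone of thread standing on the bench, 62 mm across the foot, 125 mm high; not part of the job. Origin: centre of its underside.
- oiler: Grey oil bottle with white cap, 44 mm diameter, 120 mm high; not part of the job. Origin: centre of its underside.
- driver: Screwdriver with black handle lying on the bench, 200 mm long; not part of the job. Origin: under its middle, x along it towards the blade.

How it is judged:
By the outcome, as a careful person would: the job done as asked, in the order asked, and still so for the second after the job is handed in, with the robot touching nothing.
It also fails if it takes over 72 s, if anything falls off the work surface, if the arm or the gripper's body presses on something with over 40 N, if the wrist force passes 120 N, or if a joint passes its speed limit or range.

## Working session

There is one attempt and no reset: what is moved stays moved. The work goes in short steps, Python scripts to look and compute and a tool call to move; the robot and the scene stay as the last step left them, time stands still between calls to the robot, and variables do not carry over. Pictures are saved under pics/ and viewed, about 8 in all and at most 12, crops included, and the job is handed in when it is done.

Besides the shell and the picture viewer there is one more tool, called after "Call:" by a JSON object that holds its "method" and its "body", one argument or row to a line. arm_command: Moves the arm, as the interface text tells. Its arguments: {"type":"object","properties":{"deltas":{"type":"array","items":{"type":"array","items":{"type":"number"}}},"claw":{"type":"number"}},"required":["deltas"]}

```bash
mkdir -p pics; cat > h.py <<'E'
import numpy as np, cv2
from plant import bot, vision, job
def cap(n):
    return vision.capture(n)
def towld(c,p):
    return np.linalg.inv(c["world_to_cam"])@np.r_[p,1.]
def ray(c,uv,z):
    "pixel -> world point at height z"
    n=cv2.undistortPoints(np.array([[uv]],float),np.array(c["camera_matrix"]),np.array(c["dist_coeffs"]))[0,0]
    M=np.linalg.inv(c["world_to_cam"]); o=M[:3,3]; d=M[:3,:3]@np.r_[n,1]
    return o+d*(z-o[2])/d[2]
def proj(c,P):
    M=np.array(c["world_to_cam"]); r,_=cv2.Rodrigues(M[:3,:3])
    return cv2.projectPoints(np.array(P,float).reshape(-1,1,3),r,M[:3,3],np.array(c["camera_matrix"]),np.array(c["dist_coeffs"]))[0][:,0]
def save(c,name): cv2.imwrite(f"pics/{name}.png",c["img"][:,:,::-1])
E
python3 - <<'E'
from h import *
np.set_printoptions(precision=1,suppress=True)
o=bot.get_obs();print(o["time"],o["tool_pos"],o["tcp_rot"],o["grip_width"])
ims=[]
for n in("top","scene"):
    c=cap(n);ims.append(c["img"]);M=np.linalg.inv(c["world_to_cam"]);print(n,M[:3,3],M[:3,2],c["camera_matrix"][0][0])
    for k in("tensioner","carriage","stud_groove","pulley","clip","clip_thumb","cone","oiler","driver"):
        for d in vision.find_in(c,k)[:2]:print(k,towld(c,d["xyz"])[:3],round(d["confidence"],2))
    save(c,n)
E
```

```text
0.0 [ 216.3 -478.   234. ] [-1.6  0.  -2.7] 91.51610970944148
top [ 465.     1.4 1211.8] [ 0.1  0.  -1. ] 400.21883010391116
tensioner [594.5  23.9  17. ] 0.95
carriage [558.1  34.4  20.8] 0.51
stud_groove [552.6  30.8  20.2] 0.85
pulley [ 526.7 -227.2   10.4] 0.59
clip [428.1 258.2   4.6] 0.59
cone [555.2  32.6  23.2] 0.74
cone [702.3 369.9  68.4] 0.63
oiler [ 691.3 -329.4   75.5] 0.79
driver [421.8 383.1  21.9] 0.67
scene [1030.9  756.2  773.4] [-0.4 -0.7 -0.6] 466.31959374878016
tensioner [603.8  33.9  16.8] 0.67
carriage [561.7  46.9  18.1] 0.97
stud_groove [560.8  44.8  24.8] 0.72
pulley [ 531.6 -213.9   17.5] 0.5
clip [422.4 263.8   5.5] 0.58
clip_thumb [423.8 261.8   3.9] 0.55
cone [ 697.1 -322.1   63. ] 0.75
cone [725.2 399.1  63. ] 0.57
oiler [ 698.3 -318.9   63.4] 0.91
driver [430.8 396.2  20. ] 0.91
```

View pics/top.png

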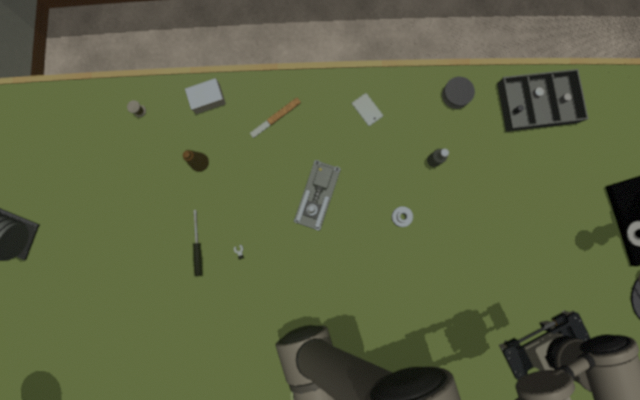

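View pics/scene.png

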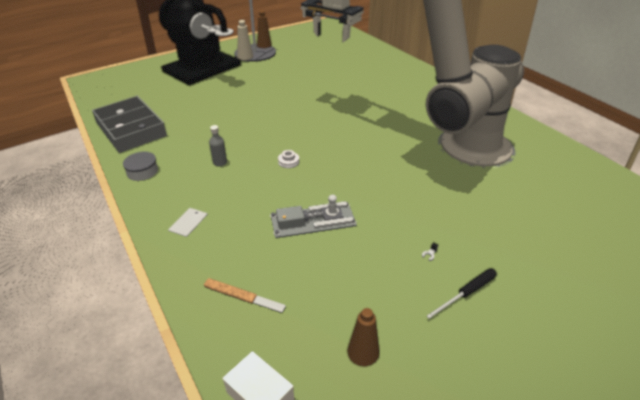

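The scene shows the stud and carriage near top (312,211), the pulley at (403,217), and the clip at (239,251) with its grip towards the robot. Next I'll take enlarged crops with the regions.

```bash
cat >> h.py <<'E'
def crop(c,u,v,w,h,s,pts=(),col=(0,0,255)):
    im=c["img"][:,:,::-1][v:v+h,u:u+w]; im=cv2.resize(im,None,fx=s,fy=s,interpolation=cv2.INTER_CUBIC)
    for p in pts: cv2.circle(im,tuple(int(round(t)) for t in ((p-[u,v]+.5)*s-.5)),1,col,-1)
    return im
E
python3 - <<'E'
from h import *
np.set_printoptions(precision=1,suppress=True)
t=cap("top");s=cap("scene")
for n,c in(("top",t),("scene",s)):
    for k,z in(("tensioner",8),("pulley",14),("clip",4),("clip_thumb",11)):
        for d in vision.regions_of(c,k)[:1]:
            m=d["mask"]; ys,xs=np.nonzero(m); r=cv2.minAreaRect(np.c_[xs,ys].astype(np.float32))
            print(n,k,round(d["confidence"],2),m.sum(),[xs.mean(),ys.mean()],ray(c,(xs.mean(),ys.mean()),z),[ray(c,p,z)[:2] for p in cv2.boxPoints(r)] if k=="tensioner" else "")
a=np.hstack([crop(t,290,155,56,80,5),crop(t,380,195,48,80,5)]);
b=np.hstack([crop(s,265,190,100,50,5)])
A=np.zeros((600,800,3),np.uint8)
A[:400,:280]=crop(t,290,155,56,80,5);A[:200,290:490]=crop(t,383,197,40,40,5);A[200:400,290:490]=crop(t,219,231,40,40,5)
A[:200,500:700]=crop(s,269,138,40,40,5);A[200:400,500:700]=crop(s,410,230,40,40,5)
A[400:600,:400]=crop(s,265,193,100,50,4)
cv2.imwrite("pics/c1.png",A)
E
```

```text
top tensioner 0.56 1764 [np.float64(317.1791383219955), np.float64(195.15873015873015)] [594.7  21.5   8. ] [array([517.3,  95.8]), array([706.3,  23.4]), array([674.8, -56. ]), array([486.9,  17.2])]
top pulley 0.65 295 [np.float64(402.01355932203387), np.float64(216.12542372881356)] [ 524.3 -230.8   14. ] 
top clip 0.54 25 [np.float64(240.04), np.float64(255.04)] [419.8 258.7   4. ] 
top clip_thumb 0.47 27 [np.float64(239.96296296296296), np.float64(254.37037037037038)] [422.  257.4  11. ] 
scene tensioner 0.88 2209 [np.float64(312.34947940244456), np.float64(218.48347668628338)] [598.   24.2   8. ] [array([666.1, -80.1]), array([457.6, -10. ]), array([522. , 103.8]), array([711.9,  36.3])]
scene pulley 0.59 297 [np.float64(288.3939393939394), np.float64(158.8956228956229)] [ 526.6 -223.9   14. ] 
scene clip 0.68 134 [np.float64(431.089552238806), np.float64(250.70149253731344)] [424.7 260.2   4. ] 
scene clip_thumb 0.47 119 [np.float64(431.7731092436975), np.float64(250.08403361344537)] [427.6 264.1  11. ]
```

View pics/c1.png

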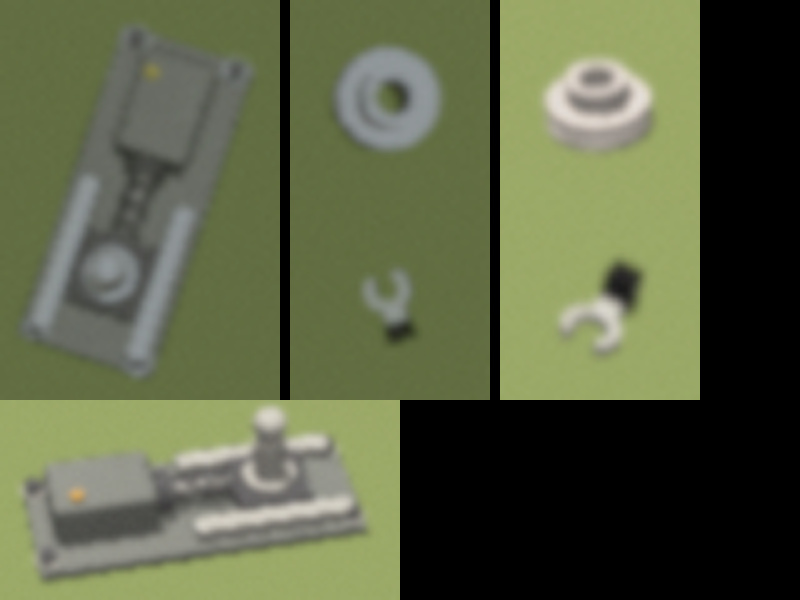

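The crops show the stud head at about top (311,209). The housing is up-left, the clip mouth faces away from the robot, and the pulley is hub up. I'll fit silhouettes of the known geometry in each view.

```bash
cat > fit.py <<'E'
from h import *
from scipy.optimize import minimize
def cyl(x,y,r,z0,z1,n=40):
    a=np.linspace(0,2*np.pi,n,endpoint=False); p=np.c_[x+r*np.cos(a),y+r*np.sin(a)]
    return np.vstack([np.c_[p,np.full(n,z)] for z in(z0,z1)])
def box(x0,x1,y0,y1,z0,z1): return np.array([[x,y,z] for x in(x0,x1) for y in(y0,y1) for z in(z0,z1)],float)
TENS=[box(-52,148,-42,42,0,8),box(72,136,-23,23,8,38),cyl(0,0,10,20,69)]
PUL=[cyl(0,0,30,0,16),cyl(0,0,18,16,30)]
def arc():
    # C ring, mouth 11.6 at +x
    a0=np.arctan2(7.5,7); L=[]
    A=np.linspace(a0,2*np.pi-a0,25)
    for a,b in zip(A[:-1],A[1:]):
        L.append(np.array([[r*np.cos(t),r*np.sin(t),z] for r in(8,13.5) for t in(a,b) for z in(0,5)]))
    return L+[box(-33,-21,-7,7,0,19),box(-21,-12,-4,4,0,5)]
CLIP=arc()
def place(parts,p,z=0):
    c,s=np.cos(p[2]),np.sin(p[2]);R=np.array([[c,-s,0],[s,c,0],[0,0,1]])
    return [q@R.T+[p[0],p[1],z] for q in parts]
def alpha(c,roi):
    u,v,w,h=roi; im=c["img"][v:v+h,u:u+w].astype(float)
    g=im[...,1]-im[...,2]; bg=cv2.GaussianBlur(g,(0,0),.5)
    b=np.median(np.r_[g[0],g[-1],g[:,0],g[:,-1]])
    return np.clip(1-bg/b,0,1)
def render(c,parts,roi,S=8):
    u,v,w,h=roi; m=np.zeros((h*S,w*S),np.uint8)
    for q in parts:
        p=(proj(c,q)-[u,v]+.5)*S-.5
        cv2.fillConvexPoly(m,cv2.convexHull(np.round(p*16).astype(np.int32)),255,shift=4)
    m=cv2.resize(m.astype(np.float32)/255,(w,h),interpolation=cv2.INTER_AREA)
    return cv2.GaussianBlur(m,(0,0),.8)
def fit(cams,parts,p0,yaw=True,pad=8,z=0,dstep=(6,6,.15)):
    data=[]
    for c in cams:
        P=np.vstack([proj(c,q) for q in place(parts,p0,z)]);a=np.floor(P.min(0)-pad).astype(int);b=np.ceil(P.max(0)+pad).astype(int)
        roi=(a[0],a[1],*(b-a)); data.append((c,roi,alpha(c,roi)))
    def f(q):
        p=np.r_[q,p0[2]] if not yaw else q; e=0
        for c,roi,A in data:
            r=render(c,place(parts,p,z),roi); k=(r*A).sum()/(r*r).sum()  # scale
            e+=((A-np.clip(k,.5,1.2)*r)**2).sum()
        return e
    x0=np.array(p0[:3 if yaw else 2],float);n=len(x0)
    sx=np.vstack([x0]+[x0+np.eye(n)[i]*dstep[i] for i in range(n)])
    r=minimize(f,x0,method="Nelder-Mead",options=dict(initial_simplex=sx,xatol=.01,fatol=1e-4))
    return r.x,r.fun
E
python3 - <<'E'
from fit import *
np.set_printoptions(precision=3,suppress=True)
t=cap("top");s=cap("scene")
for n,P,p0,y in(("tens",TENS,(553,38,-.36),1),("pul",PUL,(525,-227,0),0),("clip",CLIP,(435,260,.3),1)):
    for l,c in(("top",[t]),("scene",[s]),("both",[t,s])): print(n,l,*fit(c,P,p0,y))
E
```

```text
tens top [551.426  38.9    -0.351] 14.636807051249718
tens scene [551.292  38.343  -0.335] 22.93389975772411
tens both [551.239  38.809  -0.345] 38.68213459948316
pul top [ 524.261 -231.458] 15.144443334779519
pul scene [ 524.231 -229.477] 1.062931550719387
pul both [ 523.896 -231.034] 17.18612027919436
clip top [441.315 265.541   0.344] 2.7901437906276056
clip scene [441.305 266.674   0.32 ] 1.9423258091103253
clip both [441.415 266.299   0.317] 5.549814597143998
```

The fits from both cameras agree to within 1–2 mm. Next: a helper that works out tool-frame rows, then a move above the pulley with the jaws across the slide direction.

```bash
cat > plan.py <<'E'
from h import *
import math,sys,json
def plan(x,y,z,yaw,step=40,n=None,start=None):
    if start is None:
        o=bot.get_obs(); p=np.array(o["tool_pos"],float); q=o["tcp_rot"][2]
    else: p,q=np.array(start[:3],float),start[3]
    d=np.array([x,y,z])-p; dy=(yaw-q+math.pi)%(2*math.pi)-math.pi
    n=n or int(max(np.ceil(np.linalg.norm(d)/step),np.ceil(abs(math.degrees(dy))/8.5),1))
    R=[]
    for i in range(n):
        a=q+dy*i/n; c,s=math.cos(a),math.sin(a); v=d/n
        R.append([round((c*v[0]+s*v[1])/1000,4),round(-v[2]/1000,4),round((-s*v[0]+c*v[1])/1000,4),round(-math.degrees(dy)/n,2)])
    for i in range(0,n,5): print(R[i:i+5])
    return [x,y,z,yaw]
E
python3 - <<'E'
from plan import *
o=bot.get_obs();print(o["tool_pos"],o["tcp_rot"],o["contact_force"])
plan(524.2,-230.3,120,-3.486)
E
```

```text
[ 216.3738823  -478.35272858  234.74299902] [-1.57072691e+00 -5.80676351e-05 -2.71681782e+00] [-0.98979025  0.54205691 -0.03495598]
[[np.float64(-0.0348), np.float64(0.0104), np.float64(-0.009), 4.01], [np.float64(-0.0341), np.float64(0.0104), np.float64(-0.0114), 4.01], [np.float64(-0.0332), np.float64(0.0104), np.float64(-0.0138), 4.01], [np.float64(-0.0322), np.float64(0.0104), np.float64(-0.0161), 4.01], [np.float64(-0.031), np.float64(0.0104), np.float64(-0.0183), 4.01]]
[[np.float64(-0.0296), np.float64(0.0104), np.float64(-0.0204), 4.01], [np.float64(-0.0281), np.float64(0.0104), np.float64(-0.0224), 4.01], [np.float64(-0.0265), np.float64(0.0104), np.float64(-0.0243), 4.01], [np.float64(-0.0247), np.float64(0.0104), np.float64(-0.0261), 4.01], [np.float64(-0.0228), np.float64(0.0104), np.float64(-0.0278), 4.01]]
[[np.float64(-0.0208), np.float64(0.0104), np.float64(-0.0293), 4.01]]
```

Call:
{"method": "arm_command", "body": {
  "deltas": [
    [-0.035,0.01,-0.009,4],
    [-0.034,0.01,-0.011,4],
    [-0.033,0.01,-0.014,4],
    [-0.032,0.01,-0.016,4],
    [-0.031,0.01,-0.018,4]
  ],
  "claw": 0
}}

```text
time: 2.1
tool_pos: [357.2, -365.2, 184.5]
tcp_rot: [-1.57, 0.0, -3.069]
contact_force: [0.7, -0.5, 0.5]
grip_width: 91.7
```

Call:
{"method": "arm_command", "body": {
  "deltas": [
    [-0.03,0.01,-0.02,4],
    [-0.028,0.01,-0.022,4],
    [-0.027,0.01,-0.024,4],
    [-0.025,0.01,-0.026,4],
    [-0.023,0.01,-0.028,4]
  ]
}}

```text
time: 2.6
tool_pos: [498.6, -253.3, 134.4]
tcp_rot: [-1.571, 0.0, 2.865]
contact_force: [-0.8, -1.3, -0.7]
grip_width: 91.4
```

Call:
{"method": "arm_command", "body": {
  "deltas": [
    [-0.021,0.01,-0.029,4],
    [0,0,0,0],
    [0,0,0,0]
  ]
}}

```text
time: 2.9
tool_pos: [525.6, -231.5, 124.3]
tcp_rot: [-1.571, -0.001, 2.801]
contact_force: [-1.2, -0.9, -0.9]
grip_width: 91.7
```

```bash
sed -i 's/R.append(\[round(/R.append([round(/; s/return \[x,y,z,yaw\]/return [x,y,z,yaw]/; s/print(R\[i:i+5\])/print(json.dumps([[float(t) for t in r] for r in R[i:i+5]]))/' plan.py
python3 - <<'E'
from plan import *
o=bot.get_obs();print(o["tool_pos"],o["tcp_rot"],o["contact_force"],o["time"])
plan(524.2,-230.3,12,-3.486,30)
E
```

```text
[ 525.56899631 -231.51014969  124.31184755] [-1.57056792e+00 -8.95401366e-04  2.80106215e+00] [-1.21488626 -0.86828036 -0.94148476] 2.9
[[0.0004, 0.0281, -0.0002, 0.06], [0.0004, 0.0281, -0.0002, 0.06], [0.0004, 0.0281, -0.0002, 0.06], [0.0004, 0.0281, -0.0002, 0.06]]
```

Call:
{"method": "arm_command", "body": {
  "deltas": [
    [0.0016,0.03,-0.0008,0.2],
    [0,0.03,0,0],
    [0,0.03,0,0],
    [0,0.0223,0,0],
    [0,0,0,0]
  ]
}}

```text
time: 3.4
tool_pos: [522.2, -231.3, 10.5]
tcp_rot: [-1.571, -0.004, 2.794]
contact_force: [0.1, -0.2, 0.0]
grip_width: 91.6
```

Call:
{"method": "arm_command", "body": {
  "deltas": [
    [0,0,0,0],
    [0,0,0,0],
    [0,0,0,0],
    [0,0,0,0],
    [0,0,0,0]
  ],
  "claw": 255
}}

```text
time: 3.9
tool_pos: [524.6, -231.0, 13.3]
tcp_rot: [-1.57, 0.001, 2.795]
contact_force: [-0.8, 0.0, 4.1]
grip_width: 59.6
```

Call:
{"method": "arm_command", "body": {
  "deltas": [
    [0,0,0,0],
    [0,0,0,0],
    [0,0,0,0],
    [0,0,0,0],
    [0,0,0,0]
  ]
}}

```text
time: 4.4
tool_pos: [524.6, -231.0, 13.3]
tcp_rot: [-1.57, 0.001, 2.795]
contact_force: [-1.7, 0.0, 6.3]
grip_width: 59.4
```

Call:
{"method": "arm_command", "body": {
  "deltas": [
    [0,-0.02,0,0],
    [0,-0.04,0,0],
    [0,-0.04,0,0],
    [0,0,0,0],
    [0,0,0,0]
  ]
}}

```text
time: 4.9
tool_pos: [524.4, -230.7, 113.0]
tcp_rot: [-1.57, 0.001, 2.795]
contact_force: [-0.3, 0.3, -1.6]
grip_width: 59.4
```

```bash
python3 - <<'E'
from plan import *
o=bot.get_obs();print(o["tool_pos"],o["tcp_rot"],o["contact_force"],o["time"],o["grip_width"])
plan(551.7,38,113,-3.486,35)
E
```

```text
[ 524.43368581 -230.73345982  112.97415904] [-1.57046692e+00  1.45897834e-03  2.79512539e+00] [-0.30189853  0.25407497 -1.62669279] 4.9 59.41780422633789
[[0.0082, -0.0, -0.0328, -0.01], [0.0082, -0.0, -0.0328, -0.01], [0.0082, -0.0, -0.0328, -0.01], [0.0082, -0.0, -0.0328, -0.01], [0.0082, -0.0, -0.0328, -0.01]]
[[0.0082, -0.0, -0.0328, -0.01], [0.0082, -0.0, -0.0328, -0.01], [0.0081, -0.0, -0.0328, -0.01]]
```

Call:
{"method": "arm_command", "body": {
  "deltas": [
    [0.0082,0,-0.0328,0],
    [0.0082,0,-0.0328,0],
    [0.0082,0,-0.0328,0],
    [0.0082,0,-0.0328,0],
    [0.0082,0,-0.0328,0]
  ]
}}

```text
time: 5.4
tool_pos: [540.1, -60.9, 110.3]
tcp_rot: [-1.57, -0.004, 2.795]
contact_force: [0.3, 0.2, -0.5]
grip_width: 59.6
```

Call:
{"method": "arm_command", "body": {
  "deltas": [
    [0.0082,0,-0.0328,0],
    [0.0082,0,-0.0328,0],
    [0.0082,0,-0.0328,0],
    [0,0,0,0],
    [0,0,0,0]
  ]
}}

```text
time: 5.9
tool_pos: [550.7, 38.9, 110.7]
tcp_rot: [-1.57, -0.003, 2.797]
contact_force: [0.1, -1.0, -0.7]
grip_width: 59.0
```

```bash
python3 - <<'E'
from fit import *
np.set_printoptions(precision=2,suppress=True)
o=bot.get_obs();print(o["tool_pos"],o["tcp_rot"],o["contact_force"],o["time"],o["grip_width"])
t=cap("top");s=cap("scene");p=o["tool_pos"]
z=p[2]-13.3
yaw=-.345
A=np.zeros((600,800,3),np.uint8)
PP=[q for q in place([cyl(0,0,30,0,16)[:40],cyl(0,0,30,0,16)[40:],cyl(0,0,18,16,30)[40:],cyl(0,0,11,16,30)[40:]],(p[0]-.4,p[1]+.7,0),z)]
S=[cyl(551.35,38.7,10,20,69)[40:],cyl(551.35,38.7,16,24,69)[:40]]
for c,(u,v),x0 in((t,(283,170),0),(s,(290,130),400)):
    pts=np.vstack([proj(c,q) for q in PP+S])
    A[:300,x0:x0+390]=crop(c,u,v,65,50,6); A[300:600,x0:x0+390]=crop(c,u,v,65,50,6,pts)
cv2.imwrite("pics/c2.png",A)
E
```

```text
[550.65  38.95 110.72] [-1.57 -0.    2.8 ] [ 0.08 -1.03 -0.71] 5.9 58.994983671851756
```

View pics/c2.png

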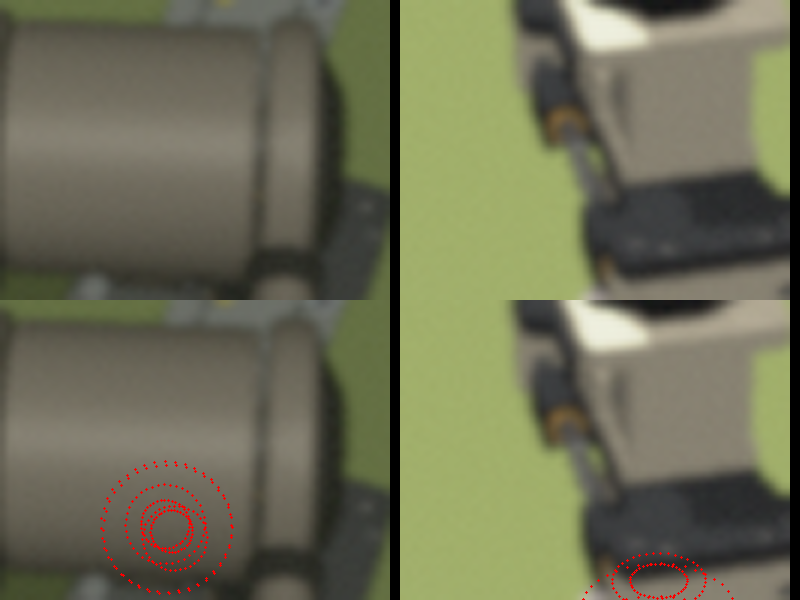

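The top view is blocked by the arm and the scene crop was too high. I'll recrop the scene lower.

```bash
python3 - <<'E'
from fit import *
o=bot.get_obs();s=cap("scene");p=o["tool_pos"];z=p[2]-13.3;print(p)
PP=place([cyl(0,0,30,0,16)[:40],cyl(0,0,30,0,16)[40:],cyl(0,0,18,16,30)[40:]],(p[0]-.4,p[1]+.7,0),z)
S=[cyl(551.35,38.7,10,20,69)[40:],cyl(551.35,38.7,16,24,69)[:40],cyl(551.35,38.7,10,20,69)[:40]]
pts=np.vstack([proj(s,q) for q in PP+S])
A=np.hstack([crop(s,300,160,57,75,7),crop(s,300,160,57,75,7,pts)])
cv2.imwrite("pics/c3.png",A)
E
```

```text
[551.06942365  37.59039745 111.33429085]
```

View pics/c3.png

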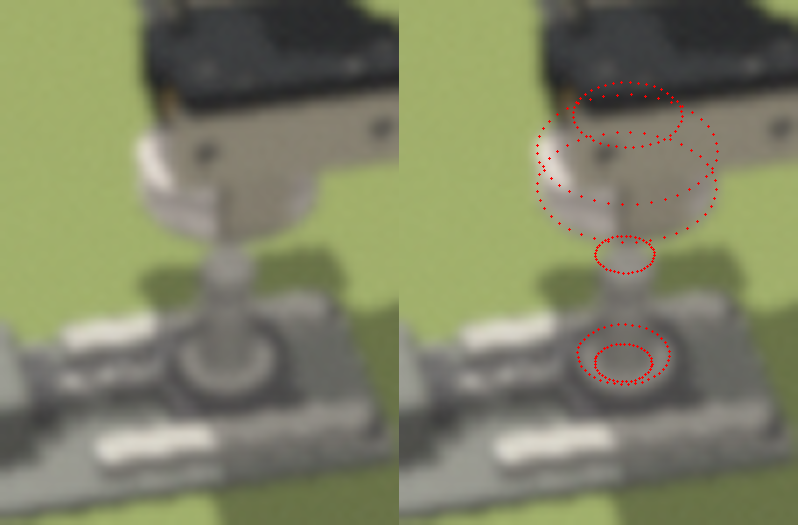

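Only the scene view sees it. The pulley sits centred over the stud head at crop (228,262), within about 1 mm. I'll lower it by feel.

Call:
{"method": "arm_command", "body": {
  "deltas": [
    [0.0005,0.02,0,0],
    [0,0,0,0],
    [0,0,0,0]
  ]
}}

```text
time: 6.35
tool_pos: [550.9, 37.7, 92.2]
tcp_rot: [-1.57, -0.001, 2.794]
contact_force: [1.1, -0.3, -0.7]
grip_width: 59.6
```

Call:
{"method": "arm_command", "body": {
  "deltas": [
    [0,0.005,0,0],
    [0,0.003,0,0],
    [0,0,0,0]
  ]
}}

```text
time: 6.65
tool_pos: [551.1, 38.4, 84.2]
tcp_rot: [-1.571, -0.0, 2.795]
contact_force: [0.3, 0.3, -1.5]
grip_width: 59.5
```

Call:
{"method": "arm_command", "body": {
  "deltas": [
    [0,0.002,0,0],
    [0,0.002,0,0],
    [0,0,0,0]
  ]
}}

```text
time: 6.95
tool_pos: [551.1, 38.5, 80.2]
tcp_rot: [-1.571, -0.0, 2.795]
contact_force: [-1.4, -0.1, -1.0]
grip_width: 59.4
```

Call:
{"method": "arm_command", "body": {
  "deltas": [
    [0,0.003,0,0],
    [0,0.003,0,0],
    [0,0,0,0]
  ]
}}

```text
time: 7.25
tool_pos: [550.9, 38.5, 73.9]
tcp_rot: [-1.57, -0.001, 2.795]
contact_force: [0.2, -0.6, -1.5]
grip_width: 59.2
```

Call:
{"method": "arm_command", "body": {
  "deltas": [
    [0,0.003,0,0],
    [0,0.003,0,0],
    [0,0,0,0]
  ]
}}

```text
time: 7.55
tool_pos: [550.9, 38.5, 67.9]
tcp_rot: [-1.57, -0.001, 2.795]
contact_force: [-0.4, -0.2, -1.0]
grip_width: 59.6
```

It's on the stud without touching it. Seated TCP should be about z = 37.

Call:
{"method": "arm_command", "body": {
  "deltas": [
    [0,0.006,0,0],
    [0,0.006,0,0],
    [0,0.006,0,0],
    [0,0.005,0,0],
    [0,0,0,0]
  ]
}}

```text
time: 8.05
tool_pos: [550.9, 38.5, 44.5]
tcp_rot: [-1.57, -0.001, 2.795]
contact_force: [-0.0, 0.1, -0.3]
grip_width: 59.2
```

Call:
{"method": "arm_command", "body": {
  "deltas": [
    [0,0.002,0,0],
    [0,0.002,0,0],
    [0,0,0,0]
  ]
}}

```text
time: 8.35
tool_pos: [551.1, 38.5, 41.2]
tcp_rot: [-1.571, -0.0, 2.795]
contact_force: [-0.6, -0.7, -1.4]
grip_width: 59.3
```

Call:
{"method": "arm_command", "body": {
  "deltas": [
    [0,0.002,0,0],
    [0,0.001,0,0],
    [0,0,0,0]
  ]
}}

```text
time: 8.65
tool_pos: [551.1, 38.5, 38.3]
tcp_rot: [-1.571, -0.0, 2.795]
contact_force: [-0.8, -0.4, -0.8]
grip_width: 59.2
```

Call:
{"method": "arm_command", "body": {
  "deltas": [
    [0,0.001,0,0],
    [0,0.001,0,0],
    [0,0,0,0]
  ]
}}

```text
time: 8.95
tool_pos: [551.4, 38.5, 37.2]
tcp_rot: [-1.571, 0.001, 2.795]
contact_force: [-2.1, 0.7, 6.8]
grip_width: 59.2
```

Call:
{"method": "arm_command", "body": {
  "deltas": [
    [0,0.001,0,0],
    [0,0,0,0]
  ]
}}

```text
time: 9.15
tool_pos: [551.7, 38.4, 37.1]
tcp_rot: [-1.571, 0.002, 2.795]
contact_force: [-2.7, -0.2, 13.2]
grip_width: 59.3
```

Seated at z = 37, with 13 N of contact force. Release and rise.

Call:
{"method": "arm_command", "body": {
  "deltas": [
    [0,-0.0015,0,0],
    [0,0,0,0],
    [0,0,0,0],
    [0,0,0,0],
    [0,0,0,0]
  ],
  "claw": 0
}}

```text
time: 9.65
tool_pos: [551.2, 38.5, 36.6]
tcp_rot: [-1.571, -0.0, 2.795]
contact_force: [0.1, -0.8, 0.2]
grip_width: 90.8
```

Call:
{"method": "arm_command", "body": {
  "deltas": [
    [0,0,0,0],
    [0,-0.02,0,0],
    [0,-0.04,0,0],
    [0,-0.04,0,0],
    [0,0,0,0]
  ]
}}

```text
time: 10.15
tool_pos: [554.5, 38.4, 142.3]
tcp_rot: [-1.574, 0.01, 2.795]
contact_force: [1.0, -0.0, -0.5]
grip_width: 91.7
```

```bash
python3 - <<'E'
from plan import *
o=bot.get_obs();print(o["tool_pos"],o["tcp_rot"],o["contact_force"],o["time"],o["grip_width"])
yw=.32; x=441.35-27*math.cos(yw); y=266.2-27*math.sin(yw); print(x,y)
plan(x,y,100,yw-math.pi,40)
E
```

```text
[554.45740323  38.37491103 142.31700416] [-1.5736483   0.01020449  2.79511614] [ 0.9955636  -0.03996291 -0.49193409] 10.15 91.7315519466086
415.72064371177413 257.7067028633648
[[0.0293, 0.006, -0.0227, -5.46], [0.027, 0.006, -0.0254, -5.46], [0.0244, 0.006, -0.0279, -5.46], [0.0217, 0.006, -0.0301, -5.46], [0.0187, 0.006, -0.032, -5.46]]
[[0.0156, 0.006, -0.0336, -5.46], [0.0123, 0.006, -0.035, -5.46]]
```

Call:
{"method": "arm_command", "body": {
  "deltas": [
    [0.0285,0.005,-0.0227,-5.5],
    [0.0262,0.005,-0.0254,-5.5],
    [0.024,0.005,-0.0279,-5.5],
    [0.0213,0.005,-0.03,-5.5],
    [0.0185,0.005,-0.032,-5.5]
  ]
}}

```text
time: 10.65
tool_pos: [453.4, 195.4, 111.3]
tcp_rot: [-1.571, -0.0, -3.005]
contact_force: [0.3, -0.3, 0.2]
grip_width: 91.9
```

Call:
{"method": "arm_command", "body": {
  "deltas": [
    [0.0155,0.005,-0.0335,-5.4],
    [0.0123,0.005,-0.035,-5.4],
    [0,0,0,0],
    [0,0,0,0],
    [0,0,0,0]
  ]
}}

```text
time: 11.15
tool_pos: [415.3, 256.3, 101.8]
tcp_rot: [-1.57, 0.0, -2.821]
contact_force: [0.7, 0.2, -0.0]
grip_width: 92.0
```

```bash
python3 - <<'E'
from plan import *
from fit import *
o=bot.get_obs();print(o["tool_pos"],o["tcp_rot"],o["contact_force"],o["time"],o["grip_width"])
plan(415.7,257.7,10.5,.32-math.pi,30)
s=cap("scene"); print(fit([s],CLIP,(441,266,.32),True))
T=[*TENS,*[q+[0,0,24] for q in PUL]]
print(fit([s],T,(551.3,38.7,-.345),True))
t=cap("top"); print(fit([t],T,(551.3,38.7,-.345),True))
tp=(551.3,38.7,-.345)
PP=place([TENS[2][40:],cyl(0,0,18,40,54)[40:],cyl(0,0,30,24,40)[40:],cyl(0,0,30,24,40)[:40]],tp)
A=np.zeros((600,800,3),np.uint8)
for c,(u,v),y0 in((t,(288,180),0),(s,(300,180),300)):
    A[y0:y0+300,:400]=crop(c,u,v,50,38,8)[:300];A[y0:y0+300,400:]=crop(c,u,v,50,38,8,np.vstack([proj(c,q) for q in PP]))[:300]
cv2.imwrite("pics/c4.png",A)
E
```

```text
[415.3239066  256.28786749 101.79789722] [-1.57045162e+00  1.98402181e-04 -2.82112366e+00] [ 0.71553623  0.21982593 -0.0427151 ] 11.15 92.04375958024227
[[-0.0002, 0.0228, -0.0003, 0.01], [-0.0002, 0.0228, -0.0003, 0.01], [-0.0002, 0.0228, -0.0003, 0.01], [-0.0002, 0.0228, -0.0003, 0.01]]
(array([4.39783993e+02, 2.65818874e+02, 3.15665922e-01]), np.float64(41.97611699790589))
(array([ 5.51543903e+02,  3.89512018e+01, -3.40340540e-01]), np.float64(19.0182601853455))
(array([ 5.51205853e+02,  3.89699307e+01, -3.51782667e-01]), np.float64(16.892570624921376))
```

View pics/c4.png

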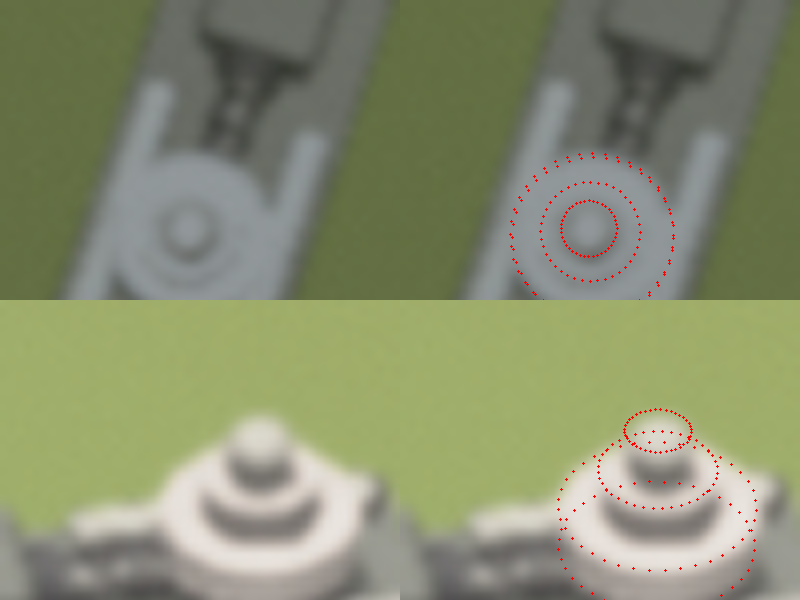

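The pulley is seated squarely, with rim, hub and head matching the overlay in both views. Next, the clip.

Call:
{"method": "arm_command", "body": {
  "deltas": [
    [-0.0008,0.03,0.001,0],
    [0,0.03,0,0],
    [0,0.02,0,0],
    [0,0.01,0,0],
    [0,0,0,0]
  ]
}}

```text
time: 11.75
tool_pos: [415.7, 255.3, 11.0]
tcp_rot: [-1.571, -0.002, -2.821]
contact_force: [0.7, -0.0, -0.1]
grip_width: 91.8
```

Call:
{"method": "arm_command", "body": {
  "deltas": [
    [0,0,0,0],
    [0,0,0,0],
    [0,0,0,0]
  ]
}}

```text
time: 12.05
tool_pos: [416.5, 256.4, 12.8]
tcp_rot: [-1.571, 0.002, -2.82]
contact_force: [0.0, -0.0, -0.1]
grip_width: 91.9
```

Call:
{"method": "arm_command", "body": {
  "deltas": [
    [0.0004,0.0015,-0.0015,0],
    [0,0,0,0],
    [0,0,0,0]
  ]
}}

```text
time: 12.35
tool_pos: [414.9, 257.5, 10.5]
tcp_rot: [-1.571, 0.0, -2.82]
contact_force: [0.7, 0.0, -0.4]
grip_width: 91.8
```

Call:
{"method": "arm_command", "body": {
  "deltas": [
    [0,0,0,0],
    [0,0,0,0],
    [0,0,0,0],
    [0,0,0,0],
    [0,0,0,0]
  ],
  "claw": 255
}}

```text
time: 12.85
tool_pos: [415.0, 257.4, 10.3]
tcp_rot: [-1.571, -0.0, -2.82]
contact_force: [-0.2, -0.2, -0.2]
grip_width: 56.6
```

Call:
{"method": "arm_command", "body": {
  "deltas": [
    [0,0,0,0],
    [0,0,0,0],
    [0,0,0,0],
    [0,0,0,0],
    [0,0,0,0]
  ]
}}

```text
time: 13.35
tool_pos: [415.0, 257.4, 10.4]
tcp_rot: [-1.571, 0.0, -2.82]
contact_force: [0.1, 0.5, 0.1]
grip_width: 16.5
```

Call:
{"method": "arm_command", "body": {
  "deltas": [
    [0,0,0,0],
    [0,0,0,0]
  ]
}}

```text
time: 13.55
tool_pos: [415.0, 257.4, 10.4]
tcp_rot: [-1.571, -0.0, -2.82]
contact_force: [-0.1, -0.6, 0.3]
grip_width: 13.8
```

Call:
{"method": "arm_command", "body": {
  "deltas": [
    [0,-0.02,0,0],
    [0,-0.04,0,0],
    [0,-0.04,0,0],
    [0,0,0,0],
    [0,0,0,0]
  ]
}}

```text
time: 14.05
tool_pos: [415.2, 257.6, 111.0]
tcp_rot: [-1.571, 0.002, -2.82]
contact_force: [-0.5, -0.5, -1.2]
grip_width: 13.9
```

```bash
python3 - <<'E'
from plan import *
o=bot.get_obs();print(o["tool_pos"],o["tcp_rot"],o["contact_force"],o["time"],o["grip_width"])
plan(483.5,63.1,100,-3.486,35)
E
```

```text
[415.23254314 257.57784215 111.00095562] [-1.57083984e+00  1.90909609e-03 -2.81973864e+00] [-0.53354734 -0.54762591 -1.16277459] 14.05 13.866175689217291
[[-0.0005, 0.0018, 0.0343, 6.36], [-0.0043, 0.0018, 0.0341, 6.36], [-0.0081, 0.0018, 0.0334, 6.36], [-0.0117, 0.0018, 0.0323, 6.36], [-0.0152, 0.0018, 0.0308, 6.36]]
[[-0.0186, 0.0018, 0.0289, 6.36]]
```

Call:
{"method": "arm_command", "body": {
  "deltas": [
    [-0.0005,0.0018,0.0343,6.36],
    [-0.0043,0.0018,0.0341,6.36],
    [-0.0081,0.0018,0.0334,6.36],
    [-0.0117,0.0018,0.0323,6.36],
    [-0.0152,0.0018,0.0308,6.36]
  ]
}}

```text
time: 14.55
tool_pos: [470.8, 94.0, 99.6]
tcp_rot: [-1.57, -0.003, 2.904]
contact_force: [0.7, 0.3, 0.3]
grip_width: 13.5
```

Call:
{"method": "arm_command", "body": {
  "deltas": [
    [-0.0186,0.0018,0.0289,6.36],
    [0,0,0,0],
    [0,0,0,0],
    [0,0,0,0]
  ]
}}

```text
time: 14.95
tool_pos: [482.1, 63.6, 98.7]
tcp_rot: [-1.57, -0.002, 2.799]
contact_force: [-0.0, 0.7, -0.1]
grip_width: 13.7
```

```bash
python3 - <<'E'
from plan import *
from fit import *
np.set_printoptions(precision=2,suppress=True)
o=bot.get_obs();p=o["tool_pos"];print(p,o["tcp_rot"],o["contact_force"],o["time"],o["grip_width"])
plan(483.5,63.1,75,-3.486,30)
s=cap("scene");t=cap("top")
y=o["tcp_rot"][2]-math.pi; e=27.7
cp=(p[0]+e*math.cos(y),p[1]+e*math.sin(y),y);z=p[2]-10.4;print(cp,z)
a=np.linspace(.7,2*np.pi-.7,60)
C=[np.c_[r*np.cos(a),r*np.sin(a),0*a+h] for r,h in((13.5,0),(13.5,5),(8,5))]
PP=place(C,cp,z)+place([TENS[2][40:],cyl(0,0,18,40,54)[40:]],(551.3,38.8,0))
A=np.zeros((600,800,3),np.uint8)
for c,(u,v),y0 in((t,(275,190),0),(s,(310,175),300)):
    q=np.vstack([proj(c,q) for q in PP])
    A[y0:y0+300,:400]=crop(c,u,v,50,38,8)[:300];A[y0:y0+300,400:]=crop(c,u,v,50,38,8,q)[:300]
cv2.imwrite("pics/c5.png",A)
E
```

```text
[482.14  63.61  98.69] [-1.57 -0.    2.8 ] [-0.03  0.71 -0.11] 14.95 13.661828217560792
[[-0.0015, 0.0237, 0.0, 0.09]]
(np.float64(508.23050143183826), np.float64(54.2991865099644), np.float64(-0.342759119392658)) 88.28922705731756
```

View pics/c5.png

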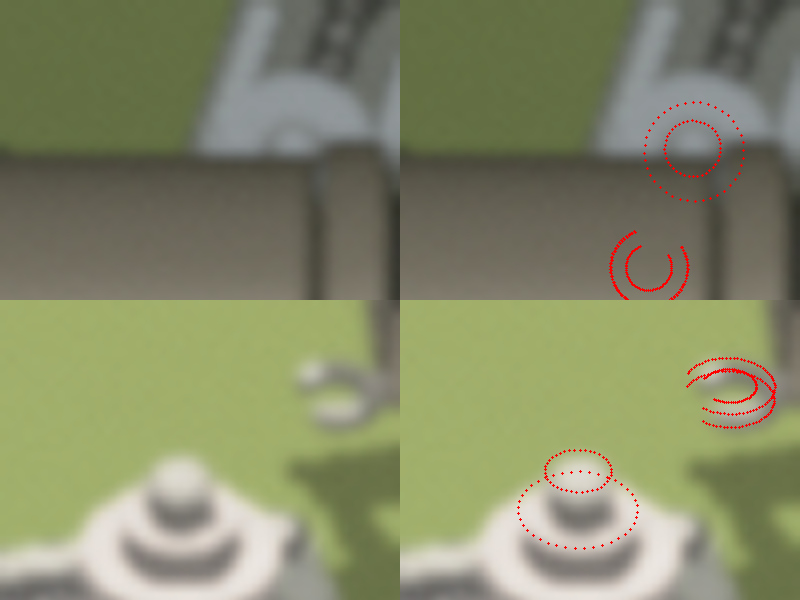

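The held clip is level, and its mouth faces the stud at scene crop (180,480). The overlay agrees. Lower it, then approach along the slide.

Call:
{"method": "arm_command", "body": {
  "deltas": [
    [0,0.02,0,0],
    [0,0.0115,0,0],
    [0,0,0,0],
    [0,0,0,0]
  ]
}}

```text
time: 15.45
tool_pos: [483.0, 63.3, 68.1]
tcp_rot: [-1.571, -0.001, 2.798]
contact_force: [-0.4, -0.3, -0.6]
grip_width: 13.6
```

Call:
{"method": "arm_command", "body": {
  "deltas": [
    [-0.01,0,0,0],
    [-0.01,0,0,0],
    [-0.004,0,0,0],
    [0,0,0,0],
    [0,0,0,0]
  ]
}}

```text
time: 15.95
tool_pos: [505.6, 54.7, 68.1]
tcp_rot: [-1.571, -0.0, 2.797]
contact_force: [-0.5, 0.6, -0.7]
grip_width: 13.6
```

```bash
cat > st.py <<'E'
from h import *
for i in range(1):
    o=bot.get_obs();p=np.array(o["tool_pos"]);f=np.array(o["contact_force"]);y=-.345
    ex=np.array([np.cos(y),np.sin(y),0]);ey=np.array([-ex[1],ex[0],0]);d=p-[551.3,38.8,0]
    print("t %.2f bore x %.2f y %.2f underside z %.2f yaw %.3f | F x %.1f y %.1f z %.1f grip %.1f"%(o["time"],d@ex+27.7,d@ey,p[2]-10.4,o["tcp_rot"][2]-np.pi,f@ex,f@ey,f[2],o["grip_width"]))
E
python3 st.py
```

```text
t 15.95 bore x -20.64 y -0.48 underside z 57.66 yaw -0.345 | F x -0.7 y 0.4 z -0.7 grip 13.6
```

Call:
{"method": "arm_command", "body": {
  "deltas": [
    [0,0.0015,0,0],
    [0,0,0,0],
    [0,0,0,0]
  ]
}}

```text
time: 16.25
tool_pos: [505.5, 54.9, 66.6]
tcp_rot: [-1.571, -0.0, 2.798]
contact_force: [1.0, -0.1, -0.3]
grip_width: 13.7
```

Call:
{"method": "arm_command", "body": {
  "deltas": [
    [0,0.001,0,0],
    [0,0,0,0],
    [0,0,0,0]
  ]
}}

```text
time: 16.55
tool_pos: [505.7, 54.9, 65.6]
tcp_rot: [-1.571, 0.0, 2.797]
contact_force: [-0.0, 0.2, -0.6]
grip_width: 13.8
```

Call:
{"method": "arm_command", "body": {
  "deltas": [
    [0,0.0007,0,0],
    [0,0,0,0],
    [0,0,0,0]
  ]
}}

```text
time: 16.85
tool_pos: [505.7, 54.8, 64.9]
tcp_rot: [-1.571, -0.0, 2.797]
contact_force: [0.5, -0.8, -0.7]
grip_width: 13.8
```

Call:
{"method": "arm_command", "body": {
  "deltas": [
    [0,0.0005,0,0],
    [0,0,0,0],
    [0,0,0,0]
  ]
}}

```text
time: 17.15
tool_pos: [505.7, 54.8, 64.4]
tcp_rot: [-1.571, 0.0, 2.797]
contact_force: [-0.0, -0.1, 0.6]
grip_width: 13.7
```

Call:
{"method": "arm_command", "body": {
  "deltas": [
    [-0.003,0,0,0],
    [-0.002,0,0,0],
    [0,0,0,0],
    [0,0,0,0]
  ]
}}

```text
time: 17.55
tool_pos: [510.5, 53.1, 64.4]
tcp_rot: [-1.571, 0.0, 2.797]
contact_force: [0.1, -0.3, 0.6]
grip_width: 13.6
```

```bash
python3 st.py
```

```text
t 17.55 bore x -15.55 y -0.34 underside z 53.96 yaw -0.344 | F x 0.2 y -0.3 z 0.6 grip 13.6
```

The clip is touching the hub lightly at z = 54. Now push along the slide.

Call:
{"method": "arm_command", "body": {
  "deltas": [
    [-0.002,0,0,0],
    [-0.002,0,0,0],
    [-0.002,0,0,0],
    [0,0,0,0]
  ]
}}

```text
time: 17.95
tool_pos: [515.6, 51.4, 64.3]
tcp_rot: [-1.571, -0.001, 2.797]
contact_force: [-1.9, 2.1, 1.4]
grip_width: 13.5
```

Call:
{"method": "arm_command", "body": {
  "deltas": [
    [-0.002,0,0,0],
    [-0.002,0,0,0],
    [0,0,0,0]
  ]
}}

```text
time: 18.25
tool_pos: [518.9, 50.3, 64.3]
tcp_rot: [-1.571, -0.002, 2.798]
contact_force: [-4.8, 4.1, 3.1]
grip_width: 13.6
```

```bash
python3 st.py
```

```text
t 18.25 bore x -6.68 y -0.18 underside z 53.88 yaw -0.344 | F x -5.9 y 2.2 z 3.1 grip 13.6
```

Call:
{"method": "arm_command", "body": {
  "deltas": [
    [-0.002,-0.0002,-0.0004,0],
    [-0.002,0,0,0],
    [0,0,0,0]
  ]
}}

```text
time: 18.55
tool_pos: [522.1, 49.2, 64.3]
tcp_rot: [-1.57, -0.004, 2.798]
contact_force: [-6.2, 3.3, 2.6]
grip_width: 13.7
```

Call:
{"method": "arm_command", "body": {
  "deltas": [
    [-0.002,0,0,0],
    [0,0,0,0]
  ]
}}

```text
time: 18.75
tool_pos: [523.7, 48.6, 64.3]
tcp_rot: [-1.57, -0.004, 2.798]
contact_force: [-6.8, 4.0, 4.3]
grip_width: 13.6
```

```bash
python3 st.py
```

```text
t 18.75 bore x -1.59 y -0.07 underside z 53.90 yaw -0.344 | F x -7.8 y 1.5 z 4.3 grip 13.6
```

Call:
{"method": "arm_command", "body": {
  "deltas": [
    [-0.0015,-0.0002,-0.0003,0],
    [-0.0015,0,0,0],
    [0,0,0,0]
  ]
}}

```text
time: 19.05
tool_pos: [526.1, 47.9, 64.3]
tcp_rot: [-1.57, -0.005, 2.798]
contact_force: [-8.0, 3.7, 4.6]
grip_width: 13.3
```

Call:
{"method": "arm_command", "body": {
  "deltas": [
    [-0.0015,0,0,0],
    [0,0,0,0]
  ]
}}

```text
time: 19.25
tool_pos: [527.3, 47.5, 64.3]
tcp_rot: [-1.569, -0.006, 2.797]
contact_force: [-9.1, 3.4, 5.4]
grip_width: 13.7
```

Call:
{"method": "arm_command", "body": {
  "deltas": [
    [-0.0015,0,0,0],
    [0,0,0,0]
  ]
}}

```text
time: 19.45
tool_pos: [528.6, 47.0, 64.3]
tcp_rot: [-1.569, -0.006, 2.798]
contact_force: [-9.1, 3.2, 5.6]
grip_width: 13.5
```

```bash
python3 st.py
```

```text
t 19.45 bore x 3.53 y 0.03 underside z 53.87 yaw -0.344 | F x -9.7 y -0.1 z 5.6 grip 13.5
```

Call:
{"method": "arm_command", "body": {
  "deltas": [
    [-0.0015,-0.0003,0,0],
    [0,0,0,0]
  ]
}}

```text
time: 19.65
tool_pos: [529.9, 46.5, 64.4]
tcp_rot: [-1.569, -0.006, 2.798]
contact_force: [-9.2, 3.2, 3.4]
grip_width: 13.8
```

Call:
{"method": "arm_command", "body": {
  "deltas": [
    [-0.0015,0,0,0],
    [0,0,0,0]
  ]
}}

```text
time: 19.85
tool_pos: [531.0, 46.1, 64.4]
tcp_rot: [-1.569, -0.007, 2.798]
contact_force: [-10.5, 2.7, 3.8]
grip_width: 13.7
```

```bash
python3 st.py
```

```text
t 19.85 bore x 6.15 y -0.00 underside z 54.01 yaw -0.344 | F x -10.8 y -0.9 z 3.8 grip 13.7
```

Call:
{"method": "arm_command", "body": {
  "deltas": [
    [-0.0015,0,0,0],
    [0,0,0,0]
  ]
}}

```text
time: 20.05
tool_pos: [532.6, 45.6, 64.4]
tcp_rot: [-1.569, -0.007, 2.798]
contact_force: [-9.2, 3.9, 2.5]
grip_width: 13.6
```

Call:
{"method": "arm_command", "body": {
  "deltas": [
    [-0.0015,0,0,0],
    [0,0,0,0]
  ]
}}

```text
time: 20.25
tool_pos: [535.5, 44.6, 64.7]
tcp_rot: [-1.57, -0.003, 2.798]
contact_force: [0.1, 0.8, -1.2]
grip_width: 13.5
```

```bash
python3 st.py
```

```text
t 20.25 bore x 10.87 y 0.13 underside z 54.26 yaw -0.344 | F x -0.2 y 0.8 z -1.2 grip 13.5
```

It snapped. Let it settle, then read again.

Call:
{"method": "arm_command", "body": {
  "deltas": [
    [0,0,0,0],
    [0,0,0,0]
  ]
}}

```text
time: 20.45
tool_pos: [535.2, 44.7, 64.6]
tcp_rot: [-1.57, -0.004, 2.797]
contact_force: [-6.3, 2.9, 2.1]
grip_width: 13.8
```

```bash
python3 st.py
```

```text
t 20.45 bore x 10.55 y 0.11 underside z 54.21 yaw -0.344 | F x -6.9 y 0.6 z 2.1 grip 13.8
```

Call:
{"method": "arm_command", "body": {
  "deltas": [
    [-0.002,0,0,0],
    [-0.001,0,0,0],
    [0,0,0,0],
    [0,0,0,0]
  ]
}}

```text
time: 20.85
tool_pos: [537.5, 43.9, 64.6]
tcp_rot: [-1.57, -0.005, 2.797]
contact_force: [-8.4, 2.9, 2.9]
grip_width: 13.6
```

Call:
{"method": "arm_command", "body": {
  "deltas": [
    [0.004,0,0,0],
    [0.004,0,0,0],
    [0.002,0,0,0],
    [0,0,0,0],
    [0,0,0,0]
  ]
}}

```text
time: 21.35
tool_pos: [529.6, 46.8, 64.7]
tcp_rot: [-1.57, -0.002, 2.797]
contact_force: [-5.3, 1.4, -0.6]
grip_width: 13.7
```

```bash
python3 st.py
```

```text
t 21.35 bore x 4.54 y 0.16 underside z 54.34 yaw -0.344 | F x -5.5 y -0.4 z -0.6 grip 13.7
```

Call:
{"method": "arm_command", "body": {
  "deltas": [
    [0.002,0,0,0],
    [0.0015,0,0,0],
    [0,0,0,0],
    [0,0,0,0]
  ]
}}

```text
time: 21.75
tool_pos: [527.3, 47.8, 65.2]
tcp_rot: [-1.571, 0.001, 2.797]
contact_force: [-1.9, 0.6, -1.7]
grip_width: 13.8
```

Call:
{"method": "arm_command", "body": {
  "deltas": [
    [0.001,0,0,0],
    [0,0,0,0],
    [0,0,0,0]
  ]
}}

```text
time: 22.05
tool_pos: [527.0, 48.1, 65.5]
tcp_rot: [-1.571, 0.002, 2.797]
contact_force: [-0.1, 0.4, -0.9]
grip_width: 13.8
```

```bash
python3 st.py
```

```text
t 22.05 bore x 1.67 y 0.54 underside z 55.09 yaw -0.344 | F x -0.2 y 0.4 z -0.9 grip 13.8
```

Force is near zero, so the carriage is at rest. Release and withdraw.

Call:
{"method": "arm_command", "body": {
  "deltas": [
    [0,0,0,0],
    [0,0,0,0],
    [0,0,0,0],
    [0,0,0,0],
    [0,0,0,0]
  ],
  "claw": 0
}}

```text
time: 22.55
tool_pos: [526.2, 48.2, 65.1]
tcp_rot: [-1.571, 0.0, 2.797]
contact_force: [0.1, -0.0, 0.3]
grip_width: 48.8
```

Call:
{"method": "arm_command", "body": {
  "deltas": [
    [0,-0.02,0,0],
    [0,-0.04,0,0],
    [0,-0.04,0,0],
    [0,-0.02,0.03,0],
    [0,0,0.04,0]
  ]
}}

```text
time: 23.05
tool_pos: [504.5, -17.6, 188.5]
tcp_rot: [-1.572, 0.007, 2.8]
contact_force: [0.3, -0.3, -0.9]
grip_width: 88.5
```

Call:
{"method": "arm_command", "body": {
  "deltas": [
    [0,0,0.045,0],
    [0,0,0.045,0],
    [0,0,0.045,0],
    [0,0,0.045,0],
    [0,0,0.045,0]
  ]
}}

```text
time: 23.55
tool_pos: [425.8, -231.0, 185.3]
tcp_rot: [-1.571, 0.001, 2.797]
contact_force: [-0.0, 0.0, -0.3]
grip_width: 91.9
```

```bash
python3 - <<'E'
from fit import *
np.set_printoptions(precision=2,suppress=True)
o=bot.get_obs();print(o["tool_pos"],o["contact_force"],o["time"],o["grip_width"])
s=cap("scene");t=cap("top")
tp=(551.3,38.8,-.345)
a=np.linspace(.7,2*np.pi-.7,50)
C=place([np.c_[13.5*np.cos(a),13.5*np.sin(a),0*a+59],box(-33,-21,-7,7,54,73),cyl(0,0,10,54,69)[40:]],tp)
A=np.zeros((600,800,3),np.uint8)
for c,(u,v),y0 in((t,(283,180),0),(s,(305,180),300)):
    q=np.vstack([proj(c,q) for q in C])
    A[y0:y0+300,:400]=crop(c,u,v,50,38,8)[:300];A[y0:y0+300,400:]=crop(c,u,v,50,38,8,q)[:300]
cv2.imwrite("pics/c6.png",A)
T=[*TENS,*[q+[0,0,24] for q in PUL]]
for c in(t,s):print(fit([c],T,tp,True)[0])
E
```

```text
[ 425.79 -231.03  185.3 ] [-0.    0.   -0.27] 23.55 91.93043653192683
[551.28  38.92  -0.35]
[551.09  38.67  -0.34]
```

View pics/c6.png

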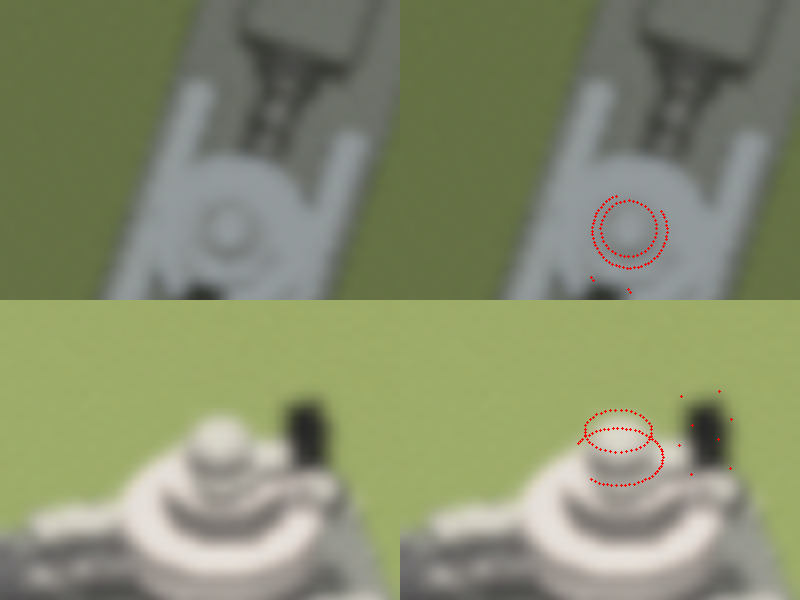

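The pulley is seated and the clip is in the groove, with its grip on the −x side at scene crop (305,435), where the overlay predicts it. One numeric check of the grip direction, then I hand in.

```bash
python3 - <<'E'
from fit import *
for n in("top","scene"):
    c=cap(n);y=-.345
    g=np.array([551.3-27*np.cos(y),38.8-27*np.sin(y),64]);q=proj(c,[g])[0]
    u,v=np.round(q).astype(int);im=c["img"].sum(2).astype(float)[v-8:v+9,u-8:u+9]
    w=np.clip(130-im,0,None);Y,X=np.mgrid[v-8:v+9,u-8:u+9]
    b=((w*X).sum()/w.sum(),(w*Y).sum()/w.sum());r=ray(c,b,64 if n=="scene" else 73)
    d=r[:2]-[551.3,38.8];print(n,q,b,"dist",np.hypot(*d),"dir",np.degrees(np.arctan2(-d[1],-d[0])-y))
job.close_job()
E
```

```text
top [308.1961198  217.13025356] (np.float64(nan), np.float64(nan)) dist nan dir nan
scene [342.71500965 195.92287415] (np.float64(342.82608695652175), np.float64(195.56521739130434)) dist 27.631731722644876 dir 2.6092495350812954
the job is handed in; nothing more can be done<stdin>:7: RuntimeWarning: invalid value encountered in scalar divide
```

I put the pulley on the stud hub side up and pressed it down onto its shoulder. I then pressed the clip into the groove until it snapped home, and handed the job in. The judge gave no verdict.

**Pulley:** It went down the stud without catching and met the shoulder with about 13 N of contact force. Rim, hub and stud head matched the expected seated positions in both cameras.

**Clip:** The push peaked at about 11 N, then dropped to about 7 N at the snap. Pushing a further 3 mm only moved the carriage. I let the carriage come back until the force was near zero before releasing.

**Last checks:**
- **Carriage:** The tensioner outline fit was back within 0.3 mm of where I first measured it.
- **Thumb grip:** The scene camera put it 27.6 mm from the stud on the side away from the housing, about 2.6° off the slide line. That angle is within measurement error.
- **What failed:** The same grip check in the top camera gave no result, because my darkness threshold found no pixels. In the viewed top picture, the dark grip did appear on the correct side.

The thread cone, oil bottle and screwdriver were never approached; I did not look at them again at the end. The clock stood at about 24 s of the allowed 72 s.

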